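Put the lids on the crayon canisters

TASK

Close up the two open steel crayon canisters in the print studio: set the wide lid on the wide canister and the narrow lid on the narrow one, each fully seated and level. Do not tip these two canisters over on the way; the third canister is already closed.

Things in the scene. Friction and masses are not known exactly. Their poses are not given: they have to be found in the camera images.
- wide_rim (a point): Centre of the mouth, at rim height, of the wide open canister: plain steel, round, outside diameter 100 mm, 70 mm tall, wall 4 mm (mouth 92 mm across); black crayons stand inside, well below the rim. Loose, upright on the table, about 0.3 to 0.65 kg. z: its axis, up.
- narrow_rim (a point): Centre of the mouth, at rim height, of the narrow open canister: plain steel, round, outside diameter 70 mm, 90 mm tall, wall 4 mm (mouth 62 mm across); black crayons stand inside, well below the rim. Loose, upright on the table, about 0.3 to 0.65 kg. z: its axis, up.
- wide_knob (a point): Point to grip in the wide lid's black knob (upright, 26 mm across, 36 mm tall), on its axis, 11 mm below its top, 25 mm above its steel disc (106 mm across, 4 mm thick). Under the disc a plug, 14 mm deep, 82 mm across tapering to 64 mm, fits the mouth with play. Loose on the table, knob up: point 43 mm above it. Seated: 29 mm above the rim. 0.06 to 0.17 kg. z up.
- narrow_knob (a point): Point to grip in the narrow lid's black knob (upright, 26 mm across, 36 mm tall), on its axis, 11 mm below its top, 25 mm above its steel disc (76 mm across, 4 mm thick). Under the disc a plug, 14 mm deep, 53 mm across tapering to 40 mm, fits the mouth with play. Loose on the table, knob up: point 43 mm above it. Seated: 29 mm above the rim. 0.06 to 0.17 kg. z up.

How it is judged:
By the outcome, as a careful person would: the job done as asked, in the order asked, and still so for the second after the job is handed in, with the robot touching nothing.
It also fails if it takes over 58 s, if anything falls off the work surface, if the arm or the gripper's body presses on something with over 40 N, if the wrist force passes 120 N, or if a joint passes its speed limit or range.

ROBOT

A 7-joint arm with a two-finger parallel gripper is mounted at the origin on the work surface. World frame = base frame: x ahead of the robot, y to its left, z up, the work surface at z = 0. Lengths are in m, angles in rad, forces in N, time in s.
With the tool pointing down it reaches from about 0.4 to 0.85 m from the base axis. Payload 10.4 kg.
Tool frame: the origin (TCP) lies at the very end of the fingers, on their centre line; the grasp point (between the pads) lies 19 mm behind it; z points along the fingers, y is the direction in which the jaws open and shut (so a half turn about z gives the same grasp; the last joint's range is limited). The gripper opens to 87 mm and grips with 3 to 60 N. Pads are 19 mm wide; open, the fingers measure 117 mm over their backs; the gripper's body (75 mm by 190 mm) begins 51 mm behind the grasp point.
Start: joints at [1.143, 0.332, -0.065, 1.46, 0.022, 1.35, -0.088], TCP at [0.246, -0.575, 0.223] pointing down, gripper open.
Joint ranges: [-2.6, 2.6], [-0.5, 2.12], [-1.47, 1.34], [0.16, 2.42], [-1.27, 4.41], [0.06, 2.06], [-2.6, 2.6]. Speed limits (rad/s): [2.22, 2.22, 2.79, 2.79, 3.14, 3.14, 3.14].

INTERFACE

Orientations are given as a unit quaternion [x, y, z, w].
In Python, from bench import r, eyes, job gives the robot as it stands. The module is installed in compiled form; this text tells all that it offers.
- The arm moves only by the tool play_rows, never from a script. Its argument "motion" is a list of rows, each a list of 7 numbers: the shift along the tool's x, y, z as a fraction of full scale, then the turn, a rotation vector about the tool's x, y, z as a fraction of full scale, then the opening in per cent of the stroke, from 0 (shut) to 100 (fully open). A call has 1 to 5 rows; each row is the pose to reach, as a shift and turn from the pose commanded when the call began, along the tool's axes at that moment; what a row does not reach only later rows make up. Full scale, the value 1, is 0.2 m for a shift and 90 degrees for a turn. A row lasts 1/8 s, in which the tool goes at most 62.5 mm and 10.7 degrees, less where a joint would pass 70% of its speed; a pose out of reach is approached as far as the arm can. A call with a number of a shift or a turn outside -1 to 1 is refused whole. A call with a gripper value outside its range is refused whole. The fingers move at their own pace and stop on an object; "squeeze" is the grip in N (left out, the last holds). Time passes only in rows, so rows that repeat a pose let the fingers close. It gives the time, the measured TCP pose, the force and the opening at its end, in the units of the state.
- r.read_state(): the state, without advancing time (a new reading comes with each control period).
- eyes.camera(name): name is "scene" or "top"; returns a dict with "image" (384x512x3 uint8, red, green, blue), "mtx" (3x3 intrinsics, pixels), "R" (3x3) and "t" (3): a world point X has camera coordinates R X + t. Camera axes: x right, y down, z forward; pixel columns grow to the right and rows downward; lengths in m; the calibration is good to about 2 mm. A picture is of the moment at which its call begins. There is no depth.
- job.close_job(): hands the job in, once; it reports no verdict.
Trained networks look in a picture, given as the dict that the camera call returned (one of the last four; its "shot" number tells which), for a name from the list of things; names that differ only in an ending like _2 or _b are one class to them, and where a whole thing is asked for, a point or a joint stands for the part that bears it (a point fixed in the world has none). Each returns a list of dicts, best first, with "p" (0 to 1); they miss things now and then, are a little off and sometimes report something else, mostly with a low value. They report only what shows in the picture. A call takes as long as a camera call.
- eyes.regions_of(picture, label): "region" (384x512 bool, what is visible of it) and "xy" ([column, row] in pixels, amid what is visible of it).
- eyes.landmark_of(picture, label): "xy" ([column, row] in pixels: a listed point, or the origin of a listed thing).
The state is a dict: "time": time; "joint_positions": joint angles; "joint_vel": joint speeds; "joint_torque": joint torques, N m; "ee_pos": TCP position; "eef_rot": TCP orientation; "ft_force": force on the tool from outside, world axes, zero at the start; "torque": the same for the moment, N m; "width": finger opening in m.
Only numpy, scipy, OpenCV 4.12 (cv2) and the standard library are available. Lean on these libraries where they do the work, as an engineer would, in place of code of your own. Each camera call takes 0.05 s, during which the arm holds its last target. There are 200 camera calls.

## Working session

There is one attempt and no reset: what is moved stays moved. The work goes in short steps, Python scripts to look and compute and a tool call to move; the robot and the scene stay as the last step left them, time stands still between calls to the robot, and variables do not carry over. Pictures are saved under pics/ and viewed, about 8 in all and at most 12, crops included, and the job is handed in when it is done.

Besides the shell and the picture viewer there is one more tool, called after "Call:" in YAML: its name, and indented under it one key for each argument. play_rows: Moves the arm, as the interface text tells. Shift numbers are shares of 0.2 m and turn numbers shares of 90 degrees, none past 1 either way. Its arguments: {"type":"object","properties":{"motion":{"type":"array","items":{"type":"array","items":{"type":"number"}}},"squeeze":{"type":"number"}},"required":["motion"]}

```bash
mkdir -p pics
cat > h.py <<'E'
from bench import r,eyes,job
import numpy as np,cv2
from scipy.spatial.transform import Rotation as Ro
def ray(c,xy,z):
    d=c["R"].T@np.linalg.solve(c["mtx"],[xy[0],xy[1],1.]);o=-c["R"].T@c["t"]
    return o+d*(z-o[2])/d[2]
def proj(c,X):
    p=c["mtx"]@(c["R"]@np.array(X)+c["t"]);return p[:2]/p[2]
def tri(cs,xys):
    A=[];b=[]
    for c,xy in zip(cs,xys):
        d=c["R"].T@np.linalg.solve(c["mtx"],[xy[0],xy[1],1.]);d/=np.linalg.norm(d);P=np.eye(3)-np.outer(d,d)
        A.append(P);b.append(P@(-c["R"].T@c["t"]))
    return np.linalg.lstsq(np.vstack(A),np.hstack(b),rcond=None)[0]
def save(c,n): cv2.imwrite(f"pics/{n}.png",c["image"][:,:,::-1])
def local(s,target):
    "shift in tool axes, fraction of 0.2"
    return Ro.from_quat(s["eef_rot"]).inv().apply(np.array(target)-s["ee_pos"])/0.2
Z=dict(wide_rim=.07,narrow_rim=.09,wide_knob=.043,narrow_knob=.043)
E
python3 - <<'E'
from h import *
np.set_printoptions(precision=4,suppress=True)
cs={}
for n in("top","scene"):
    c=eyes.camera(n);save(c,n+"0");cs[n]=c
    print(n,-c["R"].T@c["t"])
    for k in Z:
        for d in eyes.landmark_of(c,k)[:3]: print(k,round(d["p"],2),np.array(d["xy"]),ray(c,d["xy"],Z[k]))
s=r.read_state();print({k:np.round(v,3) for k,v in s.items()})
print(Ro.from_quat(s["eef_rot"]).as_matrix())
cv2.imwrite("pics/both0.png",np.vstack([cs[n]["image"][:,:,::-1] for n in cs])[:,:])
E
```

```text
top [0.3758 0.0134 0.9874]
wide_rim 0.57 [142.9 241.2] [0.4413 0.2521 0.07  ]
narrow_rim 0.72 [208.7 141. ] [0.6639 0.1149 0.09  ]
wide_knob 0.73 [245.2 238.6] [0.4526 0.0306 0.043 ]
scene [1.0023 0.5017 0.8432]
wide_rim 0.69 [377.9 252.9] [0.4529 0.2561 0.07  ]
narrow_rim 0.89 [262.8 260.5] [0.6582 0.1218 0.09  ]
wide_knob 0.77 [302.3 200.8] [0.4508 0.0312 0.043 ]
narrow_knob 0.65 [206.8 193.7] [ 0.6115 -0.1383  0.043 ]
{'time': np.float64(0.5), 'joint_positions': array([ 1.143,  0.332, -0.065,  1.46 ,  0.022,  1.35 , -0.089]), 'joint_vel': array([-0.001,  0.001, -0.002, -0.   ,  0.001, -0.001,  0.   ]), 'joint_torque': array([ -0.   , -62.256,   0.024, -38.985,  -0.061,   0.032,   0.   ]), 'ee_pos': array([ 0.246, -0.574,  0.223]), 'eef_rot': array([ 0.98 ,  0.201,  0.   , -0.   ]), 'ft_force': array([ 0.503,  0.54 , -0.092]), 'torque': array([ 0.014,  0.026, -0.032]), 'width': np.float64(0.087)}
[[ 0.9192  0.3938  0.    ]
 [ 0.3938 -0.9192  0.    ]
 [ 0.     -0.     -1.    ]]
```

View pics/top0.png

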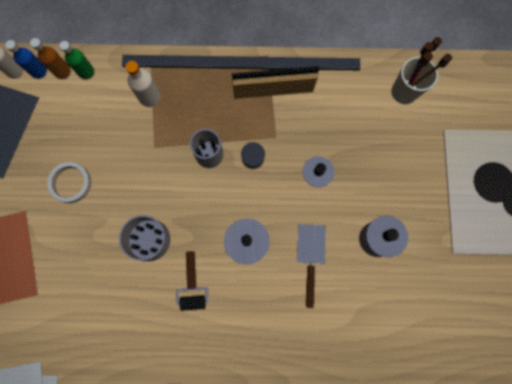

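View pics/scene0.png

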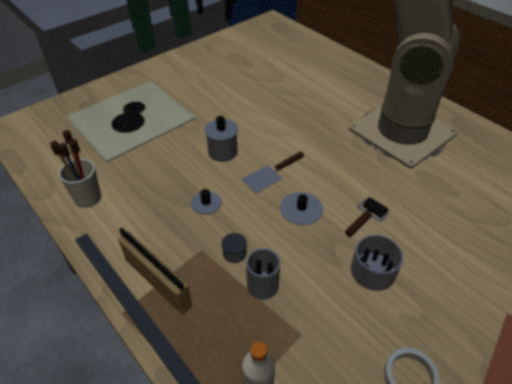

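The top view shows the wide canister at about (145,238), the narrow one at (207,147), the wide lid at (247,241), the narrow lid at (318,171) and the closed canister at (387,236). The scene view agrees. The two views put wide_rim 12 mm apart, so I'll refine by fitting silhouettes to the regions.

```bash
cat > fit.py <<'E'
from h import *
from scipy.optimize import minimize
S={'wide_rim':[(0,.05),(.07,.05)],'narrow_rim':[(0,.035),(.09,.035)],
 'wide_knob':[(.014,.053),(.018,.053)],'narrow_knob':[(.014,.038),(.018,.038)]}
a=np.linspace(0,2*np.pi,60)
def hull(c,rings,x,y):
    P=np.array([proj(c,[x+q*np.cos(t),y+q*np.sin(t),z]) for z,q in rings for t in a])
    return cv2.convexHull(P.astype(np.float32))
def sil(c,k,x,y):
    m=np.zeros((384*4,512*4),np.uint8)
    hs=[hull(c,S[k],x,y)]
    if 'knob' in k: hs.append(hull(c,[(.018,.013),(.054,.013)],x,y))
    for h in hs: cv2.fillPoly(m,[np.round((h+.5)*4).astype(np.int32)],1)
    return cv2.resize(m.astype(np.float32),(512,384),interpolation=cv2.INTER_AREA)
def fit(c,k,reg,x0):
    f=lambda p:np.abs(sil(c,k,*p)-reg).sum()/reg.sum()
    o=minimize(f,x0,method='Nelder-Mead',options=dict(initial_simplex=np.array(x0)+np.array([[0,0],[.012,0],[0,.012]]),xatol=2e-4,fatol=1e-3))
    return o.x,o.fun
E
python3 - <<'E'
from fit import *
G=dict(wide_rim=(.447,.254),narrow_rim=(.661,.118),wide_knob=(.452,.031),narrow_knob=(.6115,-.138))
for n in("top","scene"):
    c=eyes.camera(n); im=c["image"][:,:,::-1].copy(); im=cv2.resize(im,None,fx=4,fy=4,interpolation=cv2.INTER_CUBIC); crops=[]
    for k in Z:
        L=eyes.regions_of(c,k); g=G[k]
        for d in L[:3]:
            q=proj(c,[*g,.04]); 
            if np.hypot(*(np.array(d["xy"])-q))>20: print(n,k,'other',d["p"],d["xy"]);continue
            x,e=fit(c,k,d["region"].astype(np.float32),g); print(n,k,round(d["p"],2),np.round(x,4),round(e,3))
            g2=x
            for z,q_ in S[k][-1:]+([(.054,.013)] if 'knob' in k else []):
                P=np.array([proj(c,[g2[0]+q_*np.cos(t),g2[1]+q_*np.sin(t),z]) for t in a])
                cv2.polylines(im,[np.round((P+.5)*4).astype(np.int32)],True,(0,0,255),1)
            break
        u,v=(proj(c,[*g,.04])*4).astype(int); crops.append(im[max(v-150,0):v+150,max(u-150,0):u+150])
    cv2.imwrite(f"pics/ov_{n}.png",np.vstack([np.hstack(crops[:2]),np.hstack(crops[2:])]))
E
```

```text
top wide_rim 0.65 [0.45   0.2555] 0.046
top narrow_rim 0.58 [0.6591 0.1233] 0.046
top wide_knob 0.88 [0.4494 0.0283] 0.051
top narrow_knob 0.79 [ 0.6169 -0.1394] 0.037
scene wide_rim 0.8 [0.4518 0.2559] 0.041
scene narrow_rim 0.92 [0.6606 0.1226] 0.059
scene wide_knob 0.75 [0.4506 0.0278] 0.032
scene narrow_knob 0.88 [ 0.6166 -0.1406] 0.104
```

View pics/ov_top.png

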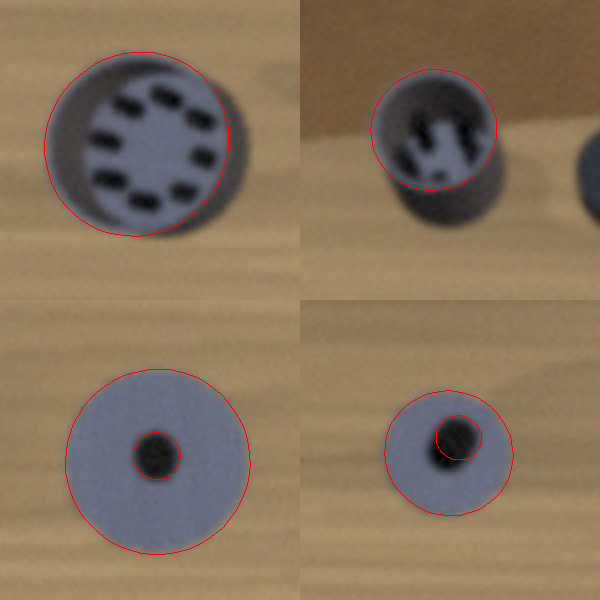

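View pics/ov_scene.png

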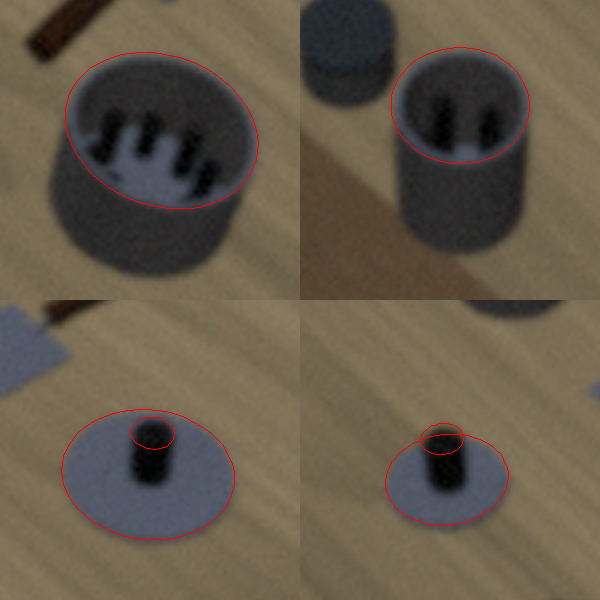

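The fitted outlines match the picture. Positions are wide can (.451,.256), narrow can (.660,.123), wide lid (.450,.028) and narrow lid (.6165,-.140). I'll go above the wide lid and keep the current yaw.

Call:
play_rows:
  motion:
    - [0.71,-0.79,0,0,0,0,100]
    - [0.71,-0.79,0,0,0,0,100]
    - [0.71,-0.79,0,0,0,0,100]
    - [0.71,-0.79,0,0,0,0,100]
    - [0.71,-0.79,0,0,0,0,100]
  squeeze: 20

```text
time: 1.62
ee_pos: [0.3155, -0.3718, 0.2231]
eef_rot: [0.979, 0.203, 0.0, 0.0]
ft_force: [-0.3, 0.8, -0.4]
width: 0.0867
```

Call:
play_rows:
  motion:
    - [0.71,-0.79,0,0,0,0,100]
    - [0.71,-0.79,0,0,0,0,100]
    - [0.71,-0.79,0,0,0,0,100]
    - [0.71,-0.79,0,0,0,0,100]
    - [0.71,-0.79,0,0,0,0,100]

```text
time: 2.25
ee_pos: [0.3834, -0.1717, 0.2228]
eef_rot: [0.979, 0.202, 0.0, 0.0]
ft_force: [0.8, -0.2, -0.3]
width: 0.087
```

Call:
play_rows:
  motion:
    - [0.71,-0.79,0.2,0,0,0,100]
    - [0.71,-0.79,0.4,0,0,0,100]
    - [0.71,-0.79,0.4,0,0,0,100]
    - [0.71,-0.79,0.5,0,0,0,100]
    - [0.71,-0.79,0.5,0,0,0,100]

```text
time: 2.88
ee_pos: [0.4503, 0.0298, 0.1202]
eef_rot: [0.979, 0.202, -0.002, -0.001]
ft_force: [-0.8, -0.7, -0.2]
width: 0.0866
```

Run:
```python
from fit import *
np.set_printoptions(precision=4,suppress=True)
s=r.read_state();print(s["time"],s["ee_pos"],s["joint_positions"],s["ft_force"])
print(Ro.from_quat(s["eef_rot"]).as_matrix())
print(local(s,[.450,.028,.025]))
```

```text
2.875 [0.4503 0.0298 0.1202] [ 0.5328  0.0948 -0.7184  1.9919  0.0677  1.083  -1.3792] [-0.8412 -0.6602 -0.1894]
[[ 0.9183  0.3958 -0.0042]
 [ 0.3958 -0.9183  0.0018]
 [-0.0031 -0.0033 -1.    ]]
[-0.0034  0.0093  0.4758]
```

Call:
play_rows:
  motion:
    - [0,0.01,0.2,0,0,0,100]
    - [0,0.01,0.35,0,0,0,100]
    - [0,0.01,0.47,0,0,0,100]
    - [0,0.01,0.475,0,0,0,100]
    - [0,0.01,0.475,0,0,0,60]

```text
time: 3.5
ee_pos: [0.4527, 0.0259, 0.0285]
eef_rot: [0.98, 0.2, 0.001, 0.0]
ft_force: [1.2, 0.2, -0.1]
width: 0.0824
```

Call:
play_rows:
  motion:
    - [0,0,0,0,0,0,0]
    - [0,0,0,0,0,0,0]
    - [0,0,0,0,0,0,0]
    - [0,0,0,0,0,0,0]
    - [0,0,0,0,0,0,0]

```text
time: 4.12
ee_pos: [0.4518, 0.0271, 0.0276]
eef_rot: [0.98, 0.201, 0.0, 0.0]
ft_force: [0.7, 0.4, -0.4]
width: 0.0351
```

Call:
play_rows:
  motion:
    - [0,0,-0.1,0,0,0,0]
    - [0,0,-0.3,0,0,0,0]
    - [0,0,-0.5,0,0,0,0]
    - [0,0,-0.6,0,0,0,0]
    - [0,0,-0.6,0,0,0,0]

```text
time: 4.75
ee_pos: [0.4526, 0.0271, 0.1485]
eef_rot: [0.98, 0.201, 0.001, 0.001]
ft_force: [-1.0, 0.2, -2.0]
width: 0.0249
```

```bash
cat > go.py <<'E'
import sys
from fit import *
np.set_printoptions(precision=4,suppress=True)
s=r.read_state();print(s["time"],s["width"],s["ee_pos"],s["joint_positions"],s["ft_force"])
print(Ro.from_quat(s["eef_rot"]).as_matrix()[:,2])
print(local(s,[float(v) for v in sys.argv[1:4]]))
if len(sys.argv)>4:
    ims=[]
    for n in("top","scene"):
        c=eyes.camera(n);u,v=proj(c,s["ee_pos"]).astype(int)
        u=min(max(u,80),432);v=min(max(v,80),304)
        ims.append(cv2.resize(c["image"][v-80:v+80,u-80:u+80,::-1],None,fx=2.4,fy=2.4,interpolation=cv2.INTER_CUBIC))
    cv2.imwrite(f"pics/{sys.argv[4]}.png",np.hstack(ims))
E
python3 go.py .451 .2557 .145 lift1
```

```text
4.75 0.02490934476833752 [0.4526 0.0271 0.1485] [ 0.5564  0.0574 -0.727   1.9595  0.0432  1.1373 -1.354 ] [-1.045   0.1776 -2.0043]
[ 0.0025 -0.0007 -1.    ]
[ 0.4427 -1.054   0.0165]
```

View pics/lift1.png

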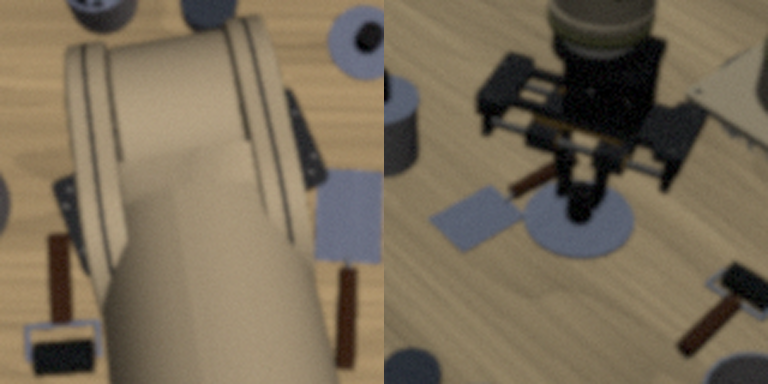

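The lid hangs in the fingers: about −2 N on the wrist, disc at about (580,220) in the right half. The fingers were still closing as the lift began, so I'll measure how low the knob is gripped and whether the disc is level.

```bash
cat > lidz.py <<'E'
import sys
from fit import *
k=sys.argv[1];R={'wide_knob':.053,'narrow_knob':.038}[k]
c=eyes.camera("scene");s=r.read_state();x,y,zt=s["ee_pos"]
d=eyes.regions_of(c,k)[0];reg=d["region"].astype(np.uint8)
D=cv2.morphologyEx(reg,cv2.MORPH_OPEN,np.ones((9,9),np.uint8))
# disc outline only: lower-edge fit via area match below the disc's centre line
def f(p,tilt=None):
    X=[];n=np.array([p[1],p[2],1]);
    P=np.array([proj(c,[x+R*np.cos(t),y+R*np.sin(t),p[0]+R*(p[1]*np.cos(t)+p[2]*np.sin(t))]) for t in a])
    m=np.zeros((384*4,512*4),np.uint8);cv2.fillPoly(m,[np.round((cv2.convexHull(P.astype(np.float32))+.5)*4).astype(np.int32)],1)
    m=cv2.resize(m.astype(np.float32),(512,384),interpolation=cv2.INTER_AREA)
    v0=int(proj(c,[x,y,p[0]])[1]);e=np.abs(m-D);return e[v0:].sum()/D.sum()+.3*e[:v0].sum()/D.sum()
o=min((minimize(f,[z0,0,0],method='Nelder-Mead',options=dict(initial_simplex=[[z0,0,0],[z0+.01,0,0],[z0,.1,0],[z0,0,.1]])) for z0 in(zt-.01,zt-.02,zt)),key=lambda o:o.fun)
print(d["p"],"disc mid z",o.x[0],"tcp",zt,"tcp above disc top",zt-o.x[0]-.002,"slopes",o.x[1:],o.fun,"nominal .006")
E
python3 lidz.py wide_knob
```

```text
0.87 disc mid z 0.1160258778353144 tcp 0.1462832010732546 tcp above disc top 0.028257323237940196 slopes [0.01424991 0.03799267] 0.052276951672862455 nominal .006
```

The lid hangs level, but only about 8 mm of the knob is held. I'll set it down and grip it deeper.

Call:
play_rows:
  motion:
    - [0,0,0.2,0,0,0,0]
    - [0,0,0.4,0,0,0,0]
    - [0,0,0.47,0,0,0,0]
    - [0,0,0.5,0,0,0,0]
    - [0,0,0.5,0,0,0,0]

```text
time: 5.58
ee_pos: [0.4523, 0.0272, 0.0481]
eef_rot: [0.98, 0.201, 0.0, 0.0]
ft_force: [-0.2, -0.1, -1.6]
width: 0.0251
```

Call:
play_rows:
  motion:
    - [0,0,0,0,0,0,60]
    - [0,0,0,0,0,0,60]
    - [0,0,0,0,0,0,60]
    - [0,0,0.05,0,0,0,60]
    - [0,0,0.11,0,0,0,60]

```text
time: 6.2
ee_pos: [0.4518, 0.027, 0.0248]
eef_rot: [0.98, 0.201, 0.0, 0.0]
ft_force: [0.6, 0.3, -0.6]
width: 0.0518
```

```bash
python3 go.py .452 .0271 .0245; python3 lidz.py wide_knob
```

```text
6.2 0.0518422367117668 [0.4518 0.027  0.0248] [ 0.4935  0.2559 -0.7042  2.0747  0.2144  0.8813 -1.4981] [ 0.5718  0.2716 -0.5974]
[ 0.0002 -0.0002 -1.    ]
[ 0.001  -0.0001  0.0014]
0.77 disc mid z -0.00255651360929274 tcp 0.023239026859427515 tcp above disc top 0.023795540468720254 slopes [0.20766359 0.24332247] 0.14964694243211013 nominal .006
```

Call:
play_rows:
  motion:
    - [0,0,0,0,0,0,0]
    - [0,0,0,0,0,0,0]
    - [0,0,0,0,0,0,0]
    - [0,0,0,0,0,0,0]
    - [0,0,0,0,0,0,0]

```text
time: 6.92
ee_pos: [0.4521, 0.0271, 0.0257]
eef_rot: [0.98, 0.201, 0.0, 0.0]
ft_force: [-0.0, 0.2, 2.6]
width: 0.0251
```

Call:
play_rows:
  motion:
    - [0,0,0,0,0,0,0]
    - [0,0,-0.1,0,0,0,0]
    - [0,0,-0.3,0,0,0,0]
    - [0,0,-0.6,0,0,0,0]
    - [0,0,-0.6,0,0,0,0]

```text
time: 7.55
ee_pos: [0.4543, 0.0273, 0.1492]
eef_rot: [0.98, 0.201, 0.003, 0.001]
ft_force: [-0.3, -0.3, -2.5]
width: 0.025
```

```bash
python3 lidz.py wide_knob; python3 go.py .451 .2557 .135
```

```text
0.93 disc mid z 0.13203479493366577 tcp 0.14681596969389812 tcp above disc top 0.012781174760232357 slopes [0.06150706 0.08844913] 0.08621988334808962 nominal .006
7.65 0.025577717501798082 [0.4517 0.0268 0.1453] [ 0.5708  0.0624 -0.7425  1.9631  0.0475  1.1327 -1.3572] [-0.2302 -0.0471 -2.8232]
[ 0.0003 -0.0008 -1.    ]
[ 0.4471 -1.0535  0.0504]
```

Call:
play_rows:
  motion:
    - [0.1,-0.24,0,0,0,0,0]
    - [0.2,-0.48,0,0,0,0,0]
    - [0.3,-0.72,0,0,0,0,0]
    - [0.4,-0.95,0,0,0,0,0]
    - [0.42,-1.0,0,0,0,0,0]

```text
time: 8.28
ee_pos: [0.4482, 0.2473, 0.1438]
eef_rot: [0.979, 0.204, -0.002, -0.001]
ft_force: [-0.2, -0.2, -1.7]
width: 0.0255
```

Call:
play_rows:
  motion:
    - [0.027,-0.053,0,0,0,0,0]
    - [0.027,-0.053,0,0,0,0,0]
    - [0.027,-0.053,0,0,0,0,0]

```text
time: 8.65
ee_pos: [0.4514, 0.2546, 0.1452]
eef_rot: [0.98, 0.2, -0.0, 0.0]
ft_force: [0.4, -0.4, -1.6]
width: 0.0255
```

```bash
python3 go.py .451 .2557 .096 over1
python3 - <<'E'
from fit import *
c=eyes.camera("scene")
for d in eyes.regions_of(c,"wide_rim")[:1]: print(d["p"],d["xy"])
E
python3 lidz.py wide_knob
```

```text
8.65 0.025539786330193364 [0.4514 0.2546 0.1452] [ 0.1951  0.2731 -0.902   1.8024  0.2318  1.1776 -1.9463] [ 0.4022 -0.3982 -1.6171]
[-0.0002 -0.0009 -1.    ]
[ 0.0006 -0.0057  0.2461]
0.98 [369.4, 267.4]
0.79 disc mid z 0.13169344284546966 tcp 0.14559712939856573 tcp above disc top 0.011903686553096067 slopes [0.01706572 0.0295543 ] 0.07832018408941487 nominal .006
```

View pics/over1.png

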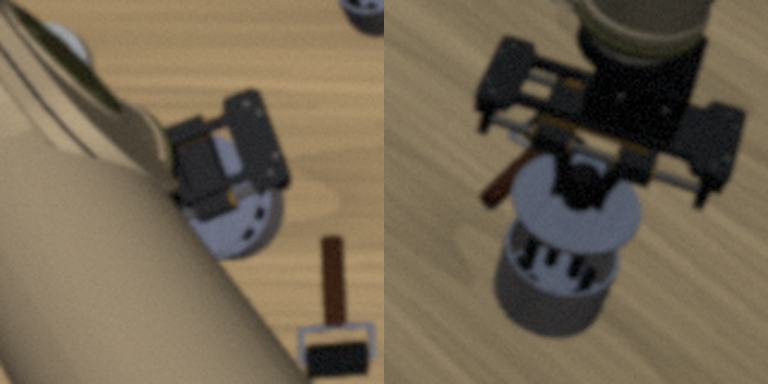

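The lid is over the wide canister at about (575,205), with the mouth just below it at (560,250). Lowering now.

Call:
play_rows:
  motion:
    - [0,-0.006,0.1,0,0,0,0]
    - [0,-0.006,0.18,0,0,0,0]
    - [0,-0.006,0.22,0,0,0,0]
    - [0,-0.006,0.25,0,0,0,0]
    - [0,-0.006,0.27,0,0,0,0]

```text
time: 9.57
ee_pos: [0.4507, 0.2571, 0.0913]
eef_rot: [0.98, 0.201, 0.0, -0.0]
ft_force: [1.0, 0.3, -1.0]
width: 0.0254
```

Call:
play_rows:
  motion:
    - [0,0,0.01,0,0,0,0]
    - [0,0,0.02,0,0,0,0]
    - [0,0,0.03,0,0,0,0]

```text
time: 9.95
ee_pos: [0.4508, 0.257, 0.0856]
eef_rot: [0.98, 0.201, 0.0, 0.0]
ft_force: [-1.0, -0.0, -1.4]
width: 0.0256
```

```bash
python3 go.py .451 .2557 .081
```

```text
9.95 0.02564195437468611 [0.4508 0.257  0.0856] [ 0.1529  0.351  -0.8732  1.862   0.3057  1.0685 -2.006 ] [-1.0073 -0.0023 -1.3673]
[ 0.0005 -0.     -1.    ]
[-0.0016  0.0065  0.0231]
```

No contact yet, so I'll keep going down gently.

Call:
play_rows:
  motion:
    - [0,0.005,0.008,0,0,0,0]
    - [0,0.005,0.016,0,0,0,0]
    - [0,0.005,0.022,0,0,0,0]
    - [0,0.005,0.022,0,0,0,0]

```text
time: 10.45
ee_pos: [0.4511, 0.256, 0.0817]
eef_rot: [0.98, 0.201, 0.0, 0.0]
ft_force: [-2.5, -3.0, 7.6]
width: 0.0254
```

Contact comes at the seated height. Releasing and rising.

Call:
play_rows:
  motion:
    - [0,0,0,0,0,0,70]
    - [0,0,0,0,0,0,70]
    - [0,0,0,0,0,0,70]
    - [0,0,0,0,0,0,70]
    - [0,0,-0.02,0,0,0,70]

```text
time: 11.08
ee_pos: [0.4508, 0.256, 0.0851]
eef_rot: [0.98, 0.201, -0.0, 0.0]
ft_force: [-0.2, 0.6, -0.1]
width: 0.0596
```

Call:
play_rows:
  motion:
    - [0,0,-0.1,0,0,0,100]
    - [0,0,-0.3,0,0,0,100]
    - [0,0,-0.5,0,0,0,100]
    - [0,0,-0.5,0,0,0,100]

```text
time: 11.58
ee_pos: [0.4525, 0.2575, 0.1894]
eef_rot: [0.98, 0.201, 0.003, -0.0]
ft_force: [0.9, -0.3, -0.4]
width: 0.0856
```

```bash
python3 go.py .6165 -.140 .19 rel1
```

```text
11.575 0.08564064958823842 [0.4525 0.2575 0.1894] [ 0.2172  0.227  -0.9207  1.748   0.1919  1.2542 -1.9161] [ 0.947  -0.3032 -0.4361]
[ 0.006   0.0021 -1.    ]
[-0.0293  2.1497 -0.0025]
```

View pics/rel1.png

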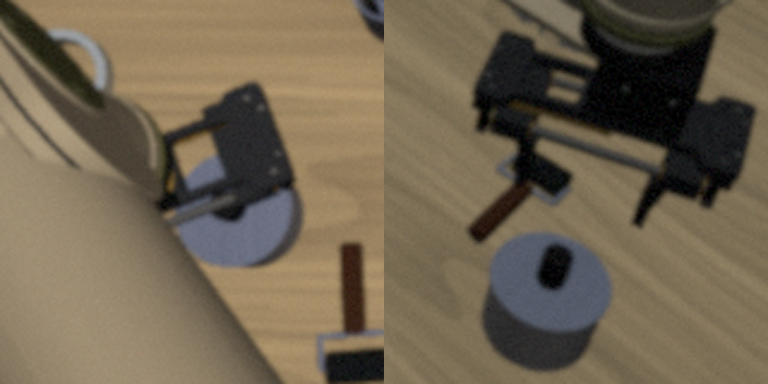

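The lid sits level on the wide canister at about (550,285). Next is the narrow lid.

Call:
play_rows:
  motion:
    - [-0.01,0.3,0,0,0,0,100]
    - [-0.01,0.6,0,0,0,0,100]
    - [-0.02,0.9,0,0,0,0,100]
    - [-0.02,1.0,0,0,0,0,100]
    - [-0.02,1.0,0,0,0,0,100]

```text
time: 12.3
ee_pos: [0.5259, 0.0697, 0.1843]
eef_rot: [0.98, 0.2, -0.001, -0.0]
ft_force: [-0.9, 1.0, -0.0]
width: 0.087
```

Call:
play_rows:
  motion:
    - [-0.01,0.3,0,0,0,0,100]
    - [-0.01,0.6,0,0,0,0,100]
    - [-0.01,0.9,0,0,0,0,100]
    - [-0.01,1.0,0,0,0,0,100]
    - [-0.01,1.0,0,0,0,0,100]

```text
time: 12.92
ee_pos: [0.6031, -0.1126, 0.1846]
eef_rot: [0.98, 0.201, -0.0, -0.001]
ft_force: [0.1, 1.7, -0.3]
width: 0.0872
```

Call:
play_rows:
  motion:
    - [0,0.15,0.1,0,0,0,100]
    - [0,0.15,0.3,0,0,0,100]
    - [0,0.15,0.45,0,0,0,100]
    - [0,0.15,0.45,0,0,0,100]

```text
time: 13.42
ee_pos: [0.6133, -0.1378, 0.0935]
eef_rot: [0.979, 0.203, -0.002, -0.001]
ft_force: [-0.2, 0.3, -0.1]
width: 0.087
```

```bash
python3 go.py .6165 -.140 .025
python3 - <<'E'
from fit import *
S['closed']=[(0,.05),(.07,.05)]
for n in("top","scene"):
    c=eyes.camera(n);d=eyes.regions_of(c,"wide_knob");
    for q in d[:2]: print(n,q["p"],q["xy"])
    d=eyes.regions_of(c,"wide_knob")[0]
    S['wide_knob']=[(.070,.053),(.074,.053)]
    def f(p):
        m=np.zeros((384*4,512*4),np.uint8);x,y,z=p
        for h in(hull(c,[(z,.053),(z+.004,.053)],x,y),hull(c,[(z+.004,.013),(z+.04,.013)],x,y)): cv2.fillPoly(m,[np.round((h+.5)*4).astype(np.int32)],1)
        return np.abs(cv2.resize(m.astype(np.float32),(512,384),interpolation=cv2.INTER_AREA)-d["region"]).sum()/d["region"].sum()
    for z in(.066,.07,.074,.078,.082):
        o=minimize(lambda p:f([*p,z]),[.451,.256],method='Nelder-Mead',options=dict(initial_simplex=[[.445,.25],[.457,.25],[.45,.262]]));print(n,z,o.x,round(o.fun,3))
    L=eyes.regions_of(c,"narrow_rim")
    if L: print("narrow can",fit(c,"narrow_rim",L[0]["region"].astype(np.float32),(.66,.123)))
E
```

```text
13.425 0.08698414254432783 [ 0.6133 -0.1378  0.0935] [ 0.6297  0.521  -0.6357  1.5678  0.3253  1.1651 -1.2351] [-0.2034  0.3088 -0.1442]
[-0.0037  0.0022 -1.    ]
[0.0112 0.0177 0.3423]
top 0.76 [140.9, 237.1]
top 0.066 [0.45120642 0.25789432] 0.048
top 0.07 [0.45099959 0.25657935] 0.054
top 0.074 [0.45059983 0.25580476] 0.062
top 0.078 [0.45020398 0.25432254] 0.07
top 0.082 [0.44972457 0.25186638] 0.079
narrow can (array([0.65885477, 0.12321295]), np.float64(0.029548710212111473))
scene 0.86 [380.6, 254.6]
scene 0.066 [0.44953043 0.25481975] 0.048
scene 0.07 [0.45214532 0.25601237] 0.054
scene 0.074 [0.45451454 0.25739908] 0.063
scene 0.078 [0.45744192 0.25838182] 0.072
scene 0.082 [0.46090957 0.25917899] 0.084
narrow can (array([0.65972786, 0.12289854]), np.float64(0.03359120339155197))
```

The two views agree at z = 0.070, so the wide lid is seated. Now gripping the narrow lid.

Call:
play_rows:
  motion:
    - [0.01,0.015,0.1,0,0,0,100]
    - [0.01,0.015,0.22,0,0,0,100]
    - [0.01,0.015,0.32,0,0,0,100]
    - [0.01,0.015,0.34,0,0,0,100]
    - [0.01,0.015,0.34,0,0,0,60]

```text
time: 14.45
ee_pos: [0.618, -0.1434, 0.0271]
eef_rot: [0.98, 0.201, -0.0, -0.0]
ft_force: [0.0, -0.4, -0.1]
width: 0.0825
```

Call:
play_rows:
  motion:
    - [0,0,0,0,0,0,0]
    - [0,0,0,0,0,0,0]
    - [0,0,0,0,0,0,0]
    - [0,0,0,0,0,0,0]
    - [0,0,0,0,0,0,0]

```text
time: 15.08
ee_pos: [0.6179, -0.1435, 0.0272]
eef_rot: [0.98, 0.201, 0.0, 0.0]
ft_force: [-0.5, -0.0, 0.8]
width: 0.0349
```

Call:
play_rows:
  motion:
    - [0,0,0,0,0,0,0]
    - [0,0,0,0,0,0,0]
    - [0,0,0,0,0,0,0]

```text
time: 15.45
ee_pos: [0.6179, -0.1434, 0.0272]
eef_rot: [0.98, 0.201, 0.0, -0.0]
ft_force: [-0.1, -0.4, -0.3]
width: 0.0255
```

Call:
play_rows:
  motion:
    - [0,0,-0.1,0,0,0,0]
    - [0,0,-0.3,0,0,0,0]
    - [0,0,-0.5,0,0,0,0]
    - [0,0,-0.7,0,0,0,0]
    - [0,0,-0.7,0,0,0,0]

```text
time: 16.08
ee_pos: [0.6199, -0.1436, 0.1723]
eef_rot: [0.98, 0.201, 0.003, 0.002]
ft_force: [-0.2, -0.2, -1.4]
width: 0.0255
```

```bash
python3 lidz.py narrow_knob;python3 go.py .6595 .123 .165
```

```text
16.175 0.02541769826256997 [ 0.6179 -0.1436  0.168 ] [ 0.6436  0.4633 -0.6534  1.4796  0.2869  1.2944 -1.203 ] [-0.1524 -0.408  -1.4752]
[ 0.001  -0.0007 -1.    ]
[ 0.716  -1.1434  0.0144]Traceback (most recent call last):
  File "lidz.py", line 5, in <module>
    d=eyes.regions_of(c,k)[0];reg=d["region"].astype(np.uint8)
      ~~~~~~~~~~~~~~~~~~~~^^^
IndexError: list index out of range
```

Call:
play_rows:
  motion:
    - [0.15,-0.22,0,0,0,0,0]
    - [0.3,-0.45,0,0,0,0,0]
    - [0.45,-0.68,0,0,0,0,0]
    - [0.58,-0.9,0,0,0,0,0]
    - [0.6,-0.95,0,0,0,0,0]

```text
time: 16.8
ee_pos: [0.6521, 0.0836, 0.1661]
eef_rot: [0.979, 0.204, -0.001, -0.001]
ft_force: [0.4, 0.3, -1.0]
width: 0.0255
```

Call:
play_rows:
  motion:
    - [0.06,-0.1,0,0,0,0,0]
    - [0.116,-0.193,0,0,0,0,0]
    - [0.116,-0.193,0,0,0,0,0]
    - [0.116,-0.193,0,0,0,0,0]

```text
time: 17.3
ee_pos: [0.6595, 0.1219, 0.1668]
eef_rot: [0.98, 0.201, -0.0, 0.0]
ft_force: [0.4, -0.4, -1.6]
width: 0.0256
```

```bash
python3 go.py .6595 .123 .103 over2;python3 lidz.py narrow_knob
```

```text
17.3 0.025583431748352453 [0.6595 0.1219 0.1668] [ 0.2305  0.5598 -0.7011  1.369   0.3601  1.3418 -1.6427] [ 0.4492 -0.3626 -1.6085]
[-0.0004 -0.0009 -1.    ]
[ 0.0024 -0.0055  0.3192]
0.82 disc mid z 0.13645350569737325 tcp 0.16709801562701534 tcp above disc top 0.028644509929642098 slopes [0.37871131 0.30773247] 0.23337455447629202 nominal .006
```

View pics/over2.png

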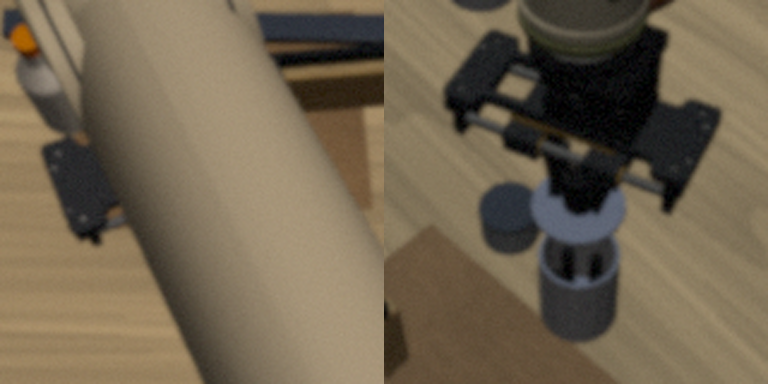

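The narrow lid, at about (578,210), is level and lined up above the mouth at (578,262). The disc fit was poor because the fingers hide the lid, so I'm ignoring it. Lowering now.

Call:
play_rows:
  motion:
    - [0.002,-0.004,0.1,0,0,0,0]
    - [0.002,-0.004,0.18,0,0,0,0]
    - [0.002,-0.004,0.24,0,0,0,0]
    - [0.002,-0.004,0.27,0,0,0,0]
    - [0.002,-0.004,0.29,0,0,0,0]

```text
time: 18.12
ee_pos: [0.6596, 0.124, 0.1089]
eef_rot: [0.98, 0.201, 0.0, -0.0]
ft_force: [1.3, 0.1, -1.2]
width: 0.0256
```

Call:
play_rows:
  motion:
    - [0,0,0,0,0,0,0]
    - [0,0,0.008,0,0,0,0]
    - [0,0,0.014,0,0,0,0]

```text
time: 18.5
ee_pos: [0.6597, 0.1239, 0.1066]
eef_rot: [0.98, 0.201, 0.0, 0.0]
ft_force: [-0.4, -0.5, -0.9]
width: 0.0251
```

```bash
python3 go.py .6595 .123 .103
```

```text
18.5 0.025051329885946445 [0.6597 0.1239 0.1066] [ 0.2228  0.608  -0.6844  1.4328  0.3921  1.2388 -1.6672] [-0.3958 -0.5039 -0.918 ]
[ 0.0005  0.     -1.    ]
[-0.0027  0.004   0.0179]
```

Call:
play_rows:
  motion:
    - [0,0.002,0.008,0,0,0,0]
    - [0,0.002,0.016,0,0,0,0]
    - [0,0.002,0.02,0,0,0,0]
    - [0,0.002,0.02,0,0,0,0]

```text
time: 19.0
ee_pos: [0.6599, 0.1236, 0.1031]
eef_rot: [0.98, 0.201, 0.0, 0.0]
ft_force: [-2.4, -0.9, 4.4]
width: 0.0253
```

Call:
play_rows:
  motion:
    - [0,0,0,0,0,0,70]
    - [0,0,0,0,0,0,70]
    - [0,0,0,0,0,0,70]
    - [0,0,0,0,0,0,70]
    - [0,0,-0.02,0,0,0,70]

```text
time: 19.62
ee_pos: [0.6595, 0.1235, 0.1062]
eef_rot: [0.98, 0.201, -0.0, 0.0]
ft_force: [0.1, -0.6, -0.1]
width: 0.0595
```

Call:
play_rows:
  motion:
    - [0,0,-0.1,0,0,0,100]
    - [0,0,-0.3,0,0,0,100]
    - [0,0,-0.5,0,0,0,100]
    - [0,0,-0.6,0,0,0,100]

```text
time: 20.12
ee_pos: [0.6604, 0.1241, 0.2302]
eef_rot: [0.98, 0.201, 0.002, -0.0]
ft_force: [0.5, 0.2, -0.9]
width: 0.0858
```

Call:
play_rows:
  motion:
    - [-0.1,0.3,0,0,0,0,100]
    - [-0.3,0.6,0,0,0,0,100]
    - [-0.4,0.9,0,0,0,0,100]
    - [-0.5,1,0,0,0,0,100]
    - [-0.5,1,0,0,0,0,100]

```text
time: 20.75
ee_pos: [0.6457, -0.1044, 0.2261]
eef_rot: [0.98, 0.198, -0.001, 0.001]
ft_force: [-0.0, -1.0, -0.4]
width: 0.0872
```

Call:
play_rows:
  motion:
    - [-0.1,0.3,0,0,0,0,100]
    - [-0.3,0.6,0,0,0,0,100]
    - [-0.4,0.9,0,0,0,0,100]
    - [-0.5,1,0,0,0,0,100]
    - [-0.5,1,0,0,0,0,100]

```text
time: 21.38
ee_pos: [0.6323, -0.326, 0.2257]
eef_rot: [0.98, 0.199, -0.001, 0.0]
ft_force: [0.7, 0.1, -0.1]
width: 0.0871
```

Run:
```python
from fit import *
T={'wide_knob':(.053,.451,.256,.07),'narrow_knob':(.038,.66,.123,.09)}; out=[]
for n in("top","scene"):
    c=eyes.camera(n); im=cv2.resize(c["image"][:,:,::-1],None,fx=4,fy=4,interpolation=cv2.INTER_CUBIC)
    for k,(R,x0,y0,zr) in T.items():
        L=[d for d in eyes.regions_of(c,k) if np.hypot(*(np.array(d["xy"])-proj(c,[x0,y0,zr])))<20]
        if L:
            reg=L[0]["region"]
            for dz in(-.005,0,.005,.01):
                z=zr+dz
                def f(p):
                    m=np.zeros((384*4,512*4),np.uint8)
                    for h in(hull(c,[(z,R),(z+.004,R)],*p),hull(c,[(z+.004,.013),(z+.04,.013)],*p)): cv2.fillPoly(m,[np.round((h+.5)*4).astype(np.int32)],1)
                    return np.abs(cv2.resize(m.astype(np.float32),(512,384),interpolation=cv2.INTER_AREA)-reg).sum()/reg.sum()
                o=minimize(f,[x0,y0],method='Nelder-Mead',options=dict(initial_simplex=[[x0-.006,y0-.006],[x0+.006,y0],[x0,y0+.006]]));print(n,k,dz,o.x,round(o.fun,3))
        else: print(n,k,'none')
        u,v=(proj(c,[x0,y0,.05])*4).astype(int);out.append(im[v-150:v+150,u-150:u+150])
cv2.imwrite("pics/fin.png",np.vstack([np.hstack(out[:2]),np.hstack(out[2:])]))
print(r.read_state()["time"],r.read_state()["ee_pos"])
```

```text
top wide_knob -0.005 [0.45145079 0.25729617] 0.024
top wide_knob 0 [0.45095259 0.25600901] 0.029
top wide_knob 0.005 [0.45090027 0.2549789 ] 0.038
top wide_knob 0.01 [0.45036869 0.25336871] 0.048
top narrow_knob -0.005 [0.66098581 0.12462336] 0.041
top narrow_knob 0 [0.65958431 0.12417355] 0.05
top narrow_knob 0.005 [0.6579709  0.12321448] 0.06
top narrow_knob 0.01 [0.6567693  0.12267201] 0.072
scene wide_knob -0.005 [0.44774434 0.25484509] 0.044
scene wide_knob 0 [0.45118284 0.25608371] 0.054
scene wide_knob 0.005 [0.45451134 0.25748711] 0.066
scene wide_knob 0.01 [0.45773184 0.25924162] 0.078
scene narrow_knob -0.005 [0.6584557  0.12193016] 0.048
scene narrow_knob 0 [0.66069662 0.12424602] 0.058
scene narrow_knob 0.005 [0.66282776 0.12659006] 0.069
scene narrow_knob 0.01 [0.66521648 0.12909967] 0.082
21.675 [ 0.63409241 -0.32089344  0.22662286]
```

View pics/fin.png

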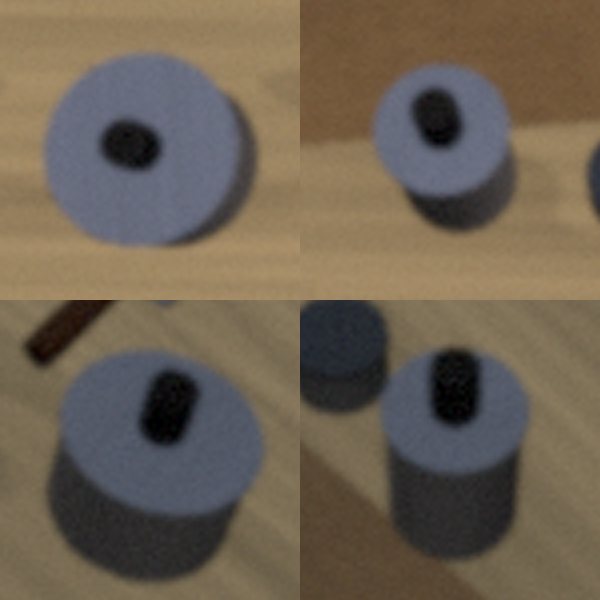

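Both lids look seated and level. The two views agree at seated height (dz = 0) to within about 1 mm, and the arm is clear.

```bash
python3 -c "
from bench import job;print(job.close_job())"
```

```text
the job is handed in; nothing more can be done
None
```

Both lids are on: I set the wide lid on the wide canister first, then the narrow lid on the narrow one. I then moved the arm clear and handed the job in at about 22 s of the 58 s allowed. Neither canister tipped, and the highest wrist force I saw in a reading was about 9 N.

- **Final check:** the last pictures show both lids level. Assuming seated height, the top and scene views place each lid within about 1 mm of each other. Each lid is also within about 1.5 mm of its canister's axis, and the two views disagree more at greater heights. On both lids, a fit 5 mm lower had a slightly better overlap score, but it made the two views disagree more, so I read it as mask bias.
- **First grip:** I lifted the wide lid before the fingers had finished closing, so they held only about 8 mm of the knob. I set it back down and gripped it properly before placing it.
- **Failed checks:** the picture check of the narrow lid in the gripper found no lid the first time. The second time it gave an unusable fit because the fingers hid the lid. I relied on the view and on contact at the expected height, about 4 N, instead.

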